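# Set the reorder tags of the charm bins after restocking

## Robot

A 6-joint arm with a two-finger parallel gripper is mounted at the origin on a cart in front of the work surface, level with it; the furniture and walls round the work are solid. World frame = base frame: x ahead of the robot, y to its left, z up, the work surface at z = 0. Lengths are in m, angles in degrees, forces in N, time in s.
With the tool pointing down it reaches from about 0.35 to 0.875 m from the base axis. Payload 4.2 kg.
Tool frame: the origin (TCP) lies on the centre line of the jaws, within the pads' length; the fingertips stand 19 mm ahead of it and the grasp point (between the pads) is the TCP; x points along the fingers, y is the direction in which the jaws open and shut, and the axes are right-handed (so a half turn about x gives the same grasp; the last joint's range is limited). The gripper opens to 87 mm and grips with 3 to 60 N. Pads are 19 mm wide; open, the fingers measure 117 mm over their backs; the gripper's body (75 mm by 190 mm) begins 51 mm behind the grasp point.
Start: joints at [86.723, 22.042, 0.453, 0, -68.411, -14.817], TCP at [0.194, 0.594, 0.242] pointing down, gripper open.
Joint ranges: [-179.83, 179.83], [-69.29, 118.12], [-61.27, 80.66], [-181.25, 117.63], [-171.15, -9.14], [-177.46, 177.46]. Speed limits (degrees/s): [159.86, 159.86, 180, 180, 180, 180].

## Interface

Orientations are given as a 3x3 rotation matrix whose columns are the frame's x, y, z axes.
In Python, from station import * gives the robot as it stands.
- The arm moves only by the shell command python3 -m creep 'ROWS'. ROWS is JSON, a list of rows, each a list of 5 numbers: the opening, from 0 (shut) to 1 (fully open), then the shift along the world's x, y, z in mm, then the turn about the world's z in rad. In form: [[jaw, x, y, z, turn], ...]. A call has exactly 8 rows; each row is the pose to reach, as a shift and turn from the pose measured when the call began; what a row does not reach only later rows make up. A row lasts 1/10 s, in which the tool goes at most 50 mm and 8.59 degrees, less where a joint would pass 70% of its speed; a pose out of reach is approached as far as the arm can. A call with a gripper value outside its range is refused whole. The fingers move at their own pace and stop on an object; the grip force is fixed at half the most. Time passes only in rows, so rows that repeat a pose let the fingers close, or fill a call up. It gives the time, the measured TCP pose, the force and the opening at its end, in the units of the state.
- sense(): the state, without advancing time (a new reading comes with each control period).
- capture(name): name is "side" or "top" or "wrist"; returns a dict with "image" (480x640x3 uint8, blue, green, red), "z_map" (480x640 float32, m along the optical axis (not along the pixel's ray), 0 where there is no reading), "mtx" (3x3 intrinsics, pixels), "eye" and "attitude" of the camera in the world. Camera axes: x right, y up, looking along -z (the intrinsics and any distortion apply to the point x, -y, -z); pixel columns grow to the right and rows downward; lengths in m; the calibration is good to about 2 mm. The wrist camera is an equidistant fisheye: a pixel r from the principal point sees the ray r / f radians off the axis. A picture is of the moment at which its call begins.
- finish_job(): hands the job in, once; it reports no verdict.
Trained networks look in a picture, given as the dict that the camera call returned (one of the last four; its "shot" number tells which), for a name from the list of things; names that differ only in an ending like _2 or _b are one class to them, and where a whole thing is asked for, a point or a joint stands for the part that bears it (a point fixed in the world has none). Each returns a list of dicts, best first, with "confidence" (0 to 1); they miss things now and then, are a little off and sometimes report something else, mostly with a low value. They report only what shows in the picture. A call takes as long as a camera call.
- look_for(picture, thing): "box" ([left, top, right, bottom] in pixels, round what is visible of it).
- mark_of(picture, thing): "centre" ([column, row] in pixels: a listed point, or the origin of a listed thing).
The state is a dict: "time_s": time; "joints": joint angles; "joint_velocities": joint speeds; "effort": joint torques, N m; "tcp_pos": TCP position; "ee_rot": TCP orientation; "wrist_force": force on the tool from outside, world axes, zero at the start; "moment": the same for the moment, N m; "gripper_width": opening from 0.0 (shut) to 1.0 (fully open).
Only numpy, scipy, OpenCV 4.12 (cv2) and the standard library are available. Lean on these libraries where they do the work, as an engineer would, in place of code of your own. Each camera call takes 0.05 s, during which the arm holds its last target.

## Task

Some of the charm bins have just been refilled, but the flip tags in front of them are out of date. With a fingertip, gently push over the tags that are wrong, so that each bin heaped full of charms shows the green face of its tag and each bin that is empty or down to its last charm shows red. Leave tags that are already right as they are, pinch or lift nothing, and do not disturb the last charm or the other things about.

Things in the scene. Friction and masses are not known exactly. Their poses are not given: they have to be found in the camera images.
- rack: fixed plywood stand, 144 x 440 mm, 24 mm lip round the bins, board top 12 mm above the table; origin under its middle at table height; its x axis points away from the robot, y along the row to the left. Four bins stand in a row at 105 mm pitch (y = +-52.5 and +-157.5 mm, x = +30 mm), and in front of each, at x = -40 mm, one flip tag. Between the edges of neighbouring flaps at least 41 mm are free down to the board, room for shut fingers.
- full_bin_1: full bin: heaped to the brim with white round charms. Fixed black open bin 74 (x) x 96 (y) x 34 mm high (rim 46 mm above the table, charms up to 55 mm); origin at the middle of its underside. It may stand in any of the four places; its tag's hinge is 70 mm in front of its origin (-x of the rack).
- full_bin_2: full bin: heaped to the brim with tan leather rectangular charms. Fixed black open bin 74 (x) x 96 (y) x 34 mm high (rim 46 mm above the table, charms up to 55 mm); origin at the middle of its underside. It may stand in any of the four places; its tag's hinge is 70 mm in front of its origin (-x of the rack).
- low_bin: low bin, not full: a single blue heart charm on its floor. Fixed black open bin 74 (x) x 96 (y) x 34 mm high (rim 46 mm above the table); origin at the middle of its underside. It may stand in any of the four places; its tag's hinge is 70 mm in front of its origin (-x of the rack).
- empty_bin: empty bin. Fixed black open bin 74 (x) x 96 (y) x 34 mm high (rim 46 mm above the table); origin at the middle of its underside. It may stand in any of the four places; its tag's hinge is 70 mm in front of its origin (-x of the rack).
- tag_1 (a joint): flap of flip tag 1, rad: 0 = lying over to the left (+y of the rack) with its red face (white bar) up; 2.09 = lying over to the right (-y) with its green face (white dot) up; upright at 1.05. It rests 30 degrees above level on either side, between hard stops, and beyond upright it falls to that side by its own weight (30 g, slightly damped, nearly free hinge, takes under half a second). The tags may stand in front of any of the bins, in any order.
- tag_1_hinge (a point): middle of the hinge line of tag 1, 28 mm above the table; its axes are the rack's, the hinge runs along x. Fixed.
- tag_1_edge (a point): middle of the free edge of the flap of tag 1, 33 mm from the hinge line; moves with the flap. A fingertip beside this edge can sweep it sideways and upward over the hinge. The flap is 40 mm wide along x and 4 mm thick with a round bead of 3 mm radius along this edge; at rest the edge is 44.5 mm above the table and 29 mm to the side of the hinge, overhanging its rest by 9 mm.
- tag_2 (a joint): flap of flip tag 2, rad: 0 = lying over to the left (+y of the rack) with its red face (white bar) up; 2.09 = lying over to the right (-y) with its green face (white dot) up; upright at 1.05. It rests 30 degrees above level on either side, between hard stops, and beyond upright it falls to that side by its own weight (30 g, slightly damped, nearly free hinge, takes under half a second). The tags may stand in front of any of the bins, in any order.
- tag_2_hinge (a point): middle of the hinge line of tag 2, 28 mm above the table; its axes are the rack's, the hinge runs along x. Fixed.
- tag_2_edge (a point): middle of the free edge of the flap of tag 2, 33 mm from the hinge line; moves with the flap. A fingertip beside this edge can sweep it sideways and upward over the hinge. The flap is 40 mm wide along x and 4 mm thick with a round bead of 3 mm radius along this edge; at rest the edge is 44.5 mm above the table and 29 mm to the side of the hinge, overhanging its rest by 9 mm.
- tag_3 (a joint): flap of flip tag 3, rad: 0 = lying over to the left (+y of the rack) with its red face (white bar) up; 2.09 = lying over to the right (-y) with its green face (white dot) up; upright at 1.05. It rests 30 degrees above level on either side, between hard stops, and beyond upright it falls to that side by its own weight (30 g, slightly damped, nearly free hinge, takes under half a second). The tags may stand in front of any of the bins, in any order.
- tag_3_hinge (a point): middle of the hinge line of tag 3, 28 mm above the table; its axes are the rack's, the hinge runs along x. Fixed.
- tag_3_edge (a point): middle of the free edge of the flap of tag 3, 33 mm from the hinge line; moves with the flap. A fingertip beside this edge can sweep it sideways and upward over the hinge. The flap is 40 mm wide along x and 4 mm thick with a round bead of 3 mm radius along this edge; at rest the edge is 44.5 mm above the table and 29 mm to the side of the hinge, overhanging its rest by 9 mm.
- tag_4 (a joint): flap of flip tag 4, rad: 0 = lying over to the left (+y of the rack) with its red face (white bar) up; 2.09 = lying over to the right (-y) with its green face (white dot) up; upright at 1.05. It rests 30 degrees above level on either side, between hard stops, and beyond upright it falls to that side by its own weight (30 g, slightly damped, nearly free hinge, takes under half a second). The tags may stand in front of any of the bins, in any order.
- tag_4_hinge (a point): middle of the hinge line of tag 4, 28 mm above the table; its axes are the rack's, the hinge runs along x. Fixed.
- tag_4_edge (a point): middle of the free edge of the flap of tag 4, 33 mm from the hinge line; moves with the flap. A fingertip beside this edge can sweep it sideways and upward over the hinge. The flap is 40 mm wide along x and 4 mm thick with a round bead of 3 mm radius along this edge; at rest the edge is 44.5 mm above the table and 29 mm to the side of the hinge, overhanging its rest by 9 mm.
- chalk: loose light-blue piece of tailor chalk, 24x45x9 mm; a bystander; origin at the middle of its underside
- spool_navy: loose wooden spool with navy thread, 48x49x32 mm; a bystander; origin at the middle of its underside
- eyelet_tin: loose round cream tin, 62x62x23 mm; a bystander; origin at the middle of its underside
- thread_block: loose beeswax block, 30x46x18 mm; a bystander; origin at the middle of its underside
- pencil: loose yellow pencil, 7x136x7 mm; a bystander; origin at the middle of its underside
- sage_tray_0: loose sage-green jewellery tray with bracelets, 98x108x37 mm; a bystander; origin at the middle of its underside
- last_charm: loose blue heart charm, 29x32x11 mm, lying in the low bin; a bystander; origin at the middle of its underside

How it is judged:
By the outcome, as a careful person would: the job done as asked, in the order asked, and still so for the second after the job is handed in, with the robot touching nothing.
It also fails if it takes over 38 s, if anything falls off the work surface, if the arm or the gripper's body presses on something with over 40 N, if the wrist force passes 120 N, or if a joint passes its speed limit or range.

## Working session

There is one attempt and no reset: what is moved stays moved. The work goes in short steps, Python scripts to look and compute and a shell command to move; the robot and the scene stay as the last step left them, time stands still between calls to the robot, and variables do not carry over. Pictures are saved under pics/ and viewed, and the job is handed in when it is done.

```bash
ls; mkdir -p pics
cat > h.py <<'E'
from station import *
import numpy as np, cv2
def ray(p,uv):
    K=np.array(p["mtx"]);R=np.array(p["attitude"]);
    x=(uv[0]-K[0,2])/K[0,0];y=(uv[1]-K[1,2])/K[1,1]
    return R@np.array([x,-y,-1.0])
def atz(p,uv,z):
    d=ray(p,uv);e=np.array(p["eye"]);return e+d*(z-e[2])/d[2]
def proj(p,P):
    K=np.array(p["mtx"]);R=np.array(p["attitude"]);c=R.T@(np.array(P)-np.array(p["eye"]))
    return np.array([K[0,0]*c[0]/-c[2]+K[0,2],K[1,1]*-c[1]/-c[2]+K[1,2]])
E
python3 - <<'E'
from h import *
for n in("top","side"):
    p=capture(n);cv2.imwrite(f"pics/{n}1.png",p["image"]);print(n,p["eye"],p["mtx"],p.keys())
    for t in["rack","full_bin_1","full_bin_2","low_bin","empty_bin","tag_1_hinge","tag_1_edge","last_charm"]:
        print(t,[(np.round(m["centre"]).tolist(),round(m["confidence"],2)) for m in mark_of(p,t)][:6])
print(sense())
E
```

```text
pics
top [0.41437404 0.10122733 1.21697837] [[554.5176889    0.         320.57097455]
 [  0.         554.5176889  242.35370022]
 [  0.           0.           1.        ]] dict_keys(['image', 'z_map', 'mtx', 'eye', 'attitude', 'shot'])
rack [([242.0, 218.0], 0.63), ([317.0, 228.0], 0.61)]
full_bin_1 [([386.0, 212.0], 0.91), ([243.0, 215.0], 0.68)]
full_bin_2 [([386.0, 212.0], 0.91), ([243.0, 215.0], 0.68)]
low_bin [([334.0, 210.0], 0.92), ([215.0, 294.0], 0.46), ([338.0, 212.0], 0.31)]
empty_bin [([291.0, 213.0], 0.69), ([278.0, 247.0], 0.48)]
tag_1_hinge [([392.0, 244.0], 0.97)]
tag_1_edge [([376.0, 243.0], 0.75)]
last_charm [([339.0, 211.0], 0.44), ([390.0, 243.0], 0.35)]
side [ 0.232934   -1.17825687  0.62859148] [[615.64657406   0.         323.2808298 ]
 [  0.         615.64657406 242.98288623]
 [  0.           0.           1.        ]] dict_keys(['image', 'z_map', 'mtx', 'eye', 'attitude', 'shot'])
rack [([332.0, 258.0], 0.75)]
full_bin_1 [([326.0, 229.0], 0.83), ([368.0, 282.0], 0.73)]
full_bin_2 [([326.0, 229.0], 0.83), ([368.0, 282.0], 0.73)]
low_bin [([350.0, 261.0], 0.84), (
[... 329 characters left out ...]
2073e-03,
       -6.84124502e+01, -1.48162635e+01]), 'joint_velocities': array([ 0.05168257,  0.06306694, -0.02414318, -0.05486148,  0.12130688,
        0.01942878]), 'effort': array([-3.87593145e-04, -3.90456069e+01,  1.87623292e+01,  4.22444567e+00,
        1.55436754e-02, -1.56537925e-05]), 'tcp_pos': array([0.19407336, 0.59405662, 0.24156849]), 'ee_rot': array([[-3.79393038e-05, -3.10593019e-01, -9.50542990e-01],
       [ 8.85732913e-06, -9.50542990e-01,  3.10593019e-01],
       [-9.99999999e-01,  3.36441078e-06,  3.88139638e-05]]), 'wrist_force': array([-0.0822653 , -0.73480665,  1.16151155]), 'moment': array([ 0.06104864, -0.01810506, -0.01639346]), 'gripper_width': 0.9978968395597533}
```

View pics/top1.png

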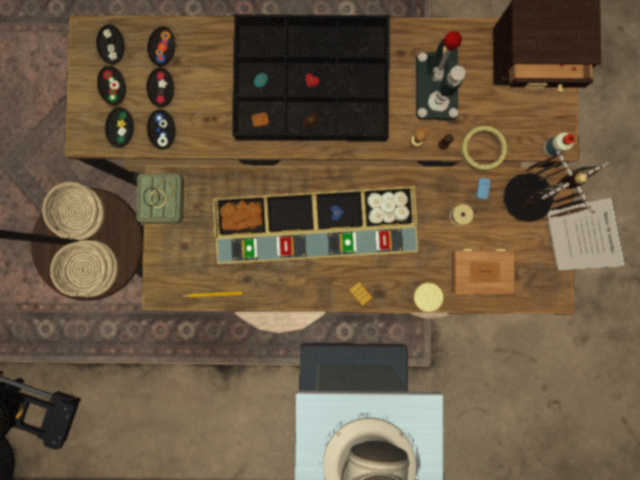

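View pics/side1.png

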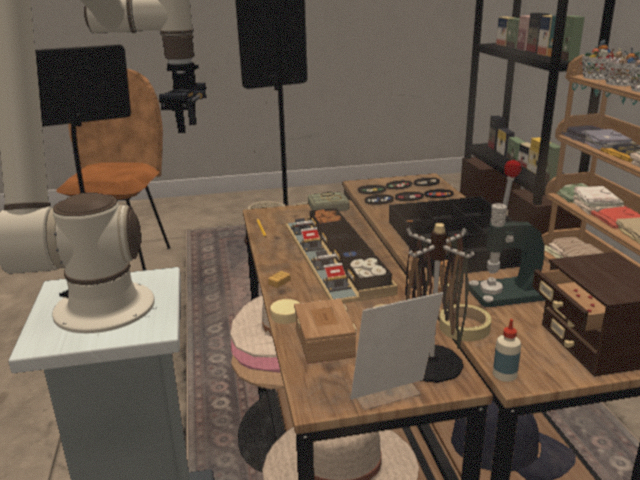

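Run:
```python
import cv2
i=cv2.imread("pics/top1.png")[180:320,180:440];cv2.imwrite("pics/top1z.png",cv2.resize(i,None,fx=3,fy=3,interpolation=cv2.INTER_CUBIC))
i=cv2.imread("pics/side1.png")[190:340,240:440];cv2.imwrite("pics/side1z.png",cv2.resize(i,None,fx=4,fy=4,interpolation=cv2.INTER_CUBIC))
```

```text
(no output)
```

View pics/top1z.png

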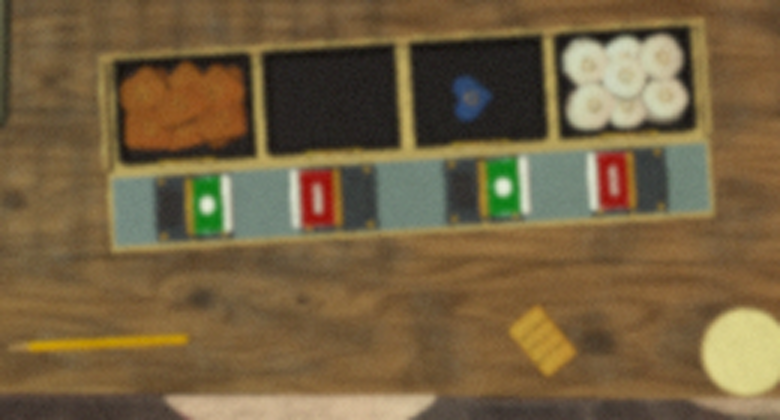

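View pics/side1z.png

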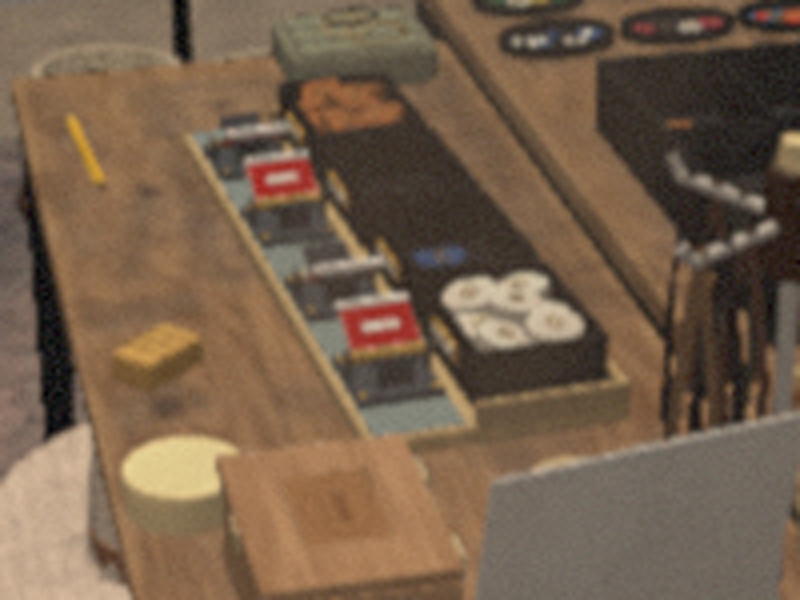

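Run:
```python
from h import *
p=capture("top");im=p["image"].astype(int);B,G,R=im[...,0],im[...,1],im[...,2]
g=((G>1.6*R)&(G>1.6*B)&(G>70));r=((R>2.2*G)&(R>2.2*B)&(R>100))
m=np.zeros((480,640),bool);m[225:265,210:420]=True
cs=[]
for n,k in(("g",g),("r",r)):
    k=(k&m).astype(np.uint8);k=cv2.morphologyEx(k,cv2.MORPH_CLOSE,np.ones((5,5)))
    N,L,S,C=cv2.connectedComponentsWithStats(k)
    for i in range(1,N):
        if S[i,4]>30: cs.append((C[i],n,S[i]));
cs.sort(key=lambda c:c[0][0])
W=[];M=[]
for (c,n,s),y0 in zip(cs,(157.5,52.5,-52.5,-157.5)):
    w=atz(p,c,.039);print(n,c.round(1),s,w.round(4),proj(p,w).round(1));W.append(w[:2]);M.append([-.04,(y0+(16 if n=="r" else -16))/1000])
W=np.array(W);M=np.array(M)
a=M-M.mean(0);b=W-W.mean(0)
t=np.arctan2((a[:,0]*b[:,1]-a[:,1]*b[:,0]).sum(),(a*b).sum());Rm=np.array([[np.cos(t),-np.sin(t)],[np.sin(t),np.cos(t)]])
o=W.mean(0)-Rm@M.mean(0);print("yaw",np.degrees(t),"o",o,"res",(W-(M@Rm.T+o)).round(4))
for nm,q,z in[("rackNE",(.072,-.22),.024),("NW",(.072,.22),.024),("SW",(-.072,.22),.012),("SE",(-.072,-.22),.012),("gap",(-.04,-.105),.012)]:
    w=Rm@np.array(q)+o;print(nm,w,proj(p,[*w,z]).round(1))
for t_ in["tag_1_hinge","tag_1_edge","tag_2_edge","tag_4_hinge"]:
    print(t_,[(np.round(x["centre"]).tolist(),round(x["confidence"],2)) for x in mark_of(p,t_)])
s=sense();print(s["time_s"])
```

```text
g [248.8 248.2] [245 239   9  19 160] [0.46   0.2614 0.039 ] [248.8 248.2]
r [285.5 245.5] [281 237  10  18 179] [0.4665 0.1834 0.039 ] [285.5 245.5]
g [347.3 242.1] [342 233  11  19 155] [0.4751 0.052  0.039 ] [347.3 242.1]
r [384.  239.6] [380 231   9  18 158] [ 0.4811 -0.0259  0.039 ] [384.  239.6]
yaw 4.110715254357268 o [0.51054291 0.12060255] res [[-0.0005  0.0026]
 [ 0.0008 -0.0027]
 [-0.0005  0.0026]
 [ 0.0003 -0.0025]]
rackNE [ 0.59812816 -0.09367023] [414.9 186.3]
NW [0.56658721 0.34519782] [211.9 198.8]
SW [0.42295766 0.33487533] [216.5 265.3]
SE [ 0.45449861 -0.10399272] [418.6 252.9]
gap [0.47817263 0.01300531] [364.8 241.4]
tag_1_hinge [([388.0, 242.0], 0.8), ([215.0, 294.0], 0.74)]
tag_1_edge [([377.0, 241.0], 0.78), ([340.0, 242.0], 0.49)]
tag_2_edge [([256.0, 246.0], 0.56), ([243.0, 218.0], 0.33)]
tag_4_hinge [([294.0, 246.0], 0.94)]
1.15
```

```bash
python3 -m creep '[[0,20,-45,0,-0.14],[0,42,-90,0,-0.28],[0,64,-135,0,-0.42],[0,86,-180,0,-0.56],[0,108,-225,0,-0.70],[0,130,-270,0,-0.84],[0,152,-315,0,-0.98],[0,174,-360,0,-1.12]]'
```

```text
time_s: 1.95
tcp_pos: [0.3682, 0.2328, 0.2421]
ee_rot: [[0.001, -0.992, -0.13], [0.001, -0.13, 0.992], [-1.0, -0.001, 0.001]]
wrist_force: [0.8, -0.2, 1.1]
gripper_width: 0.351
```

```bash
python3 -m creep '[[0,20,-40,-5,-0.06],[0,40,-80,-15,-0.06],[0,60,-120,-30,-0.06],[0,80,-160,-50,-0.06],[0,100,-195,-70,-0.06],[0,110,-220,-92,-0.06],[0,110,-220,-92,-0.06],[0,110,-220,-92,-0.06]]'
python3 - <<'E'
from h import *
for n in("wrist","top","side"):
    p=capture(n);cv2.imwrite(f"pics/{n}2.png",p["image"])
    if n=="wrist":print(p["eye"],p["attitude"],p["mtx"])
s=sense();print(s["tcp_pos"],s["wrist_force"],s["gripper_width"],s["time_s"])
E
```

```text
time_s: 2.75
tcp_pos: [0.4783, 0.0123, 0.1499]
ee_rot: [[0.0, -0.998, -0.069], [0.0, -0.069, 0.998], [-1.0, -0.0, 0.0]]
wrist_force: [-0.6, -0.4, 0.4]
gripper_width: 0.006
[ 0.482372   -0.052746    0.29353426] [[-9.97650841e-01  6.65367069e-02  1.62992603e-02]
 [-6.85036095e-02 -9.68181977e-01 -2.40688419e-01]
 [-2.33964715e-04 -2.41239562e-01  9.70465568e-01]] [[371.64829954   0.         322.97709323]
 [  0.         371.64829954 235.48898368]
 [  0.           0.           1.        ]]
[0.47871169 0.01379601 0.15112849] [ 0.55019905 -0.49026688  0.5043726 ] 0.005036007791439074 2.9
```

View pics/wrist2.png

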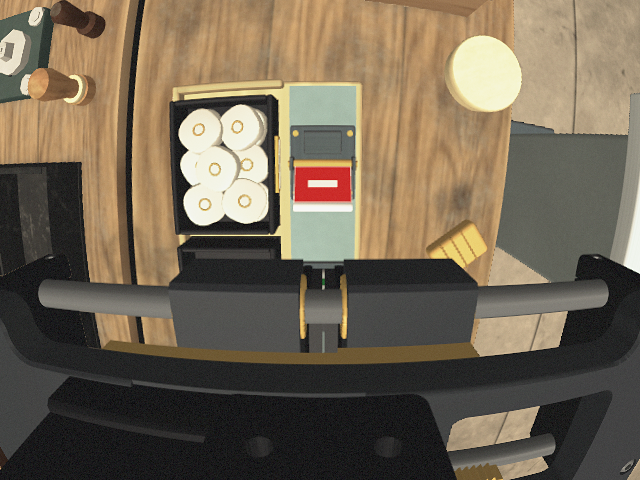

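```bash
cat >> h.py <<'E'
def fish(p,uv,z):
    K=np.array(p["mtx"]);R=np.array(p["attitude"]);d=np.array([(uv[0]-K[0,2])/K[0,0],(uv[1]-K[1,2])/K[1,1]])
    th=np.hypot(*d);v=d/max(th,1e-9)*np.sin(th);r=R@np.array([v[0],-v[1],-np.cos(th)]);e=np.array(p["eye"]);return e+r*(z-e[2])/r[2]
E
python3 - <<'E'
from h import *
p=capture("wrist")
for t in["tag_1_hinge","tag_1_edge"]:
    z=.028 if "hinge" in t else .0445
    print(t,[(np.round(x["centre"]).tolist(),round(x["confidence"],2),fish(p,x["centre"],z).round(4)) for x in mark_of(p,t)])
for uv,z in[((323,208),.047),((323,162),.03),((360,84),.012),((289,126),.012)]:print(uv,fish(p,uv,z).round(4))
c,s=np.cos(np.radians(4.1)),np.sin(np.radians(4.1));R=np.array([[c,-s],[s,c]])
for q in[(-.04,-.1575),(-.04,-.1285),(-.072,-.22)]:print(q,R@q+[.5105,.1206])
E
```

```text
tag_1_hinge [([324.0, 160.0], 0.81, array([ 0.482 , -0.0405,  0.028 ]))]
tag_1_edge [([323.0, 201.0], 0.77, array([ 0.4807, -0.0132,  0.0445]))]
(323, 208) [ 0.4803 -0.0088  0.047 ]
(323, 162) [ 0.4825 -0.039   0.03  ]
(360, 84) [ 0.459  -0.1001  0.012 ]
(289, 126) [ 0.51   -0.0639  0.012 ]
(-0.04, -0.1575) [ 0.48186322 -0.03935682]
(-0.04, -0.1285) [ 0.47978979 -0.01043104]
(-0.072, -0.22) [ 0.4544137  -0.10398479]
```

View pics/side2.png

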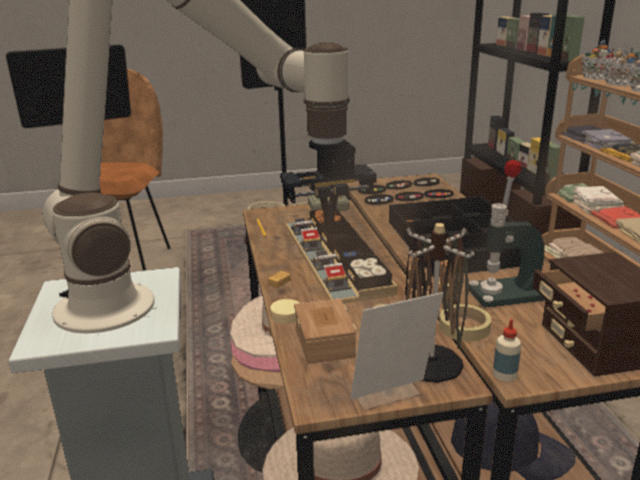

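```bash
python3 -m creep '[[0,0,0,-20,0],[0,0,0,-40,0],[0,0,0,-55,0],[0,0,0,-70,0],[0,0,0,-82,0],[0,0,0,-95,0],[0,0,0,-95,0],[0,0,0,-95,0]]'
python3 - <<'E'
from h import *
p=capture("wrist");cv2.imwrite("pics/wrist3.png",p["image"])
E
```

```text
time_s: 3.85
tcp_pos: [0.4788, 0.0143, 0.0564]
ee_rot: [[0.003, -0.997, -0.073], [0.002, -0.073, 0.997], [-1.0, -0.004, 0.001]]
wrist_force: [0.2, 0.3, 1.0]
gripper_width: 0.006
```

View pics/wrist3.png

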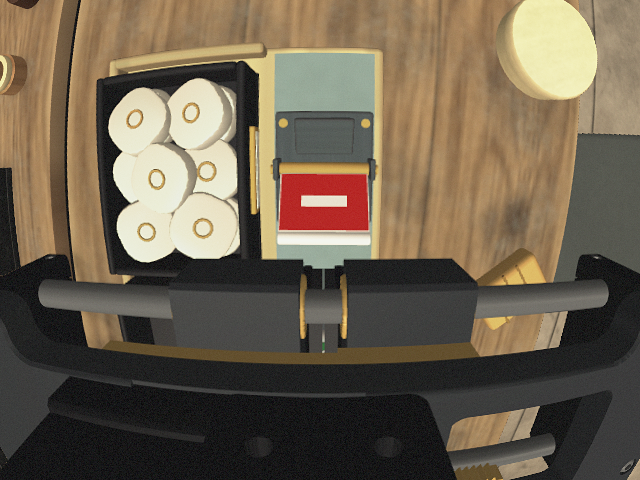

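```bash
python3 -m creep '[[0,0,-4,0,0],[0,1,-9,0,0],[0,1,-12,1,0],[0,1,-15,3,0],[0,1,-18,6,0],[0,2,-21,9,0],[0,2,-25,12,0],[0,2,-29,14,0]]' ; python3 -m creep '[[0,0,-4,1,0],[0,1,-8,2,0],[0,1,-12,2,0],[0,1,-16,2,0],[0,1,-19,2,0],[0,2,-22,2,0],[0,2,-25,2,0],[0,2,-25,2,0]]'
python3 - <<'E'
from h import *
p=capture("wrist");cv2.imwrite("pics/wrist4.png",p["image"])
E
```

```text
time_s: 4.7
tcp_pos: [0.481, -0.0153, 0.0709]
ee_rot: [[0.004, -0.997, -0.072], [0.002, -0.072, 0.997], [-1.0, -0.004, 0.001]]
wrist_force: [0.1, 0.9, 0.8]
gripper_width: 0.008
time_s: 5.5
tcp_pos: [0.4829, -0.0406, 0.0729]
ee_rot: [[0.004, -0.997, -0.072], [0.002, -0.072, 0.997], [-1.0, -0.004, 0.001]]
wrist_force: [1.5, -0.8, -0.4]
gripper_width: 0.007
```

View pics/wrist4.png

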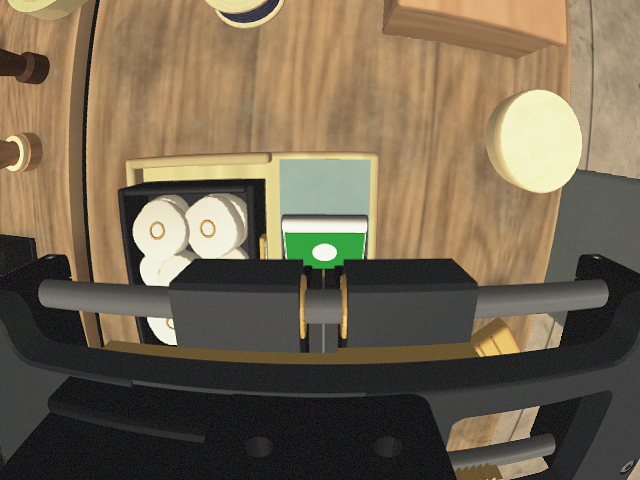

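```bash
python3 -m creep '[[0,-1,14,2,0],[0,-2,28,2,0],[0,-3,42,2,0],[0,-4,53,0,0],[0,-4,54,-8,0],[0,-4,54,-17,0],[0,-4,54,-17,0],[0,-4,54,-17,0]]'
```

```text
time_s: 6.35
tcp_pos: [0.4786, 0.013, 0.0552]
ee_rot: [[0.003, -0.997, -0.072], [0.001, -0.072, 0.997], [-1.0, -0.003, 0.001]]
wrist_force: [0.3, 1.0, 0.6]
gripper_width: 0.005
```

```bash
python3 -m creep '[[0,0,4,0,0],[0,-1,8,0,0],[0,-1,11,1,0],[0,-1,14,4,0],[0,-1,17,7,0],[0,-1,20,10,0],[0,-2,23,13,0],[0,-2,27,15,0]]' ; python3 -m creep '[[0,0,4,1,0],[0,-1,8,2,0],[0,-1,12,2,0],[0,-1,16,2,0],[0,-1,19,2,0],[0,-2,22,2,0],[0,-2,25,2,0],[0,-2,25,2,0]]'; python3 -m creep '[[0,1,-10,5,0],[0,2,-24,20,0],[0,2,-24,45,0],[0,2,-24,80,0],[0,2,-24,120,0],[0,2,-24,160,0],[0,2,-24,190,0],[0,2,-24,190,0]]'
python3 - <<'E'
from h import *
for n in("wrist","top","side"):
    p=capture(n);i=p["image"]
    if n=="side":i=cv2.resize(i[190:340,240:440],None,fx=4,fy=4,interpolation=2)
    cv2.imwrite(f"pics/{n}5.png",i)
E
```

```text
time_s: 7.15
tcp_pos: [0.4766, 0.0405, 0.0705]
ee_rot: [[0.003, -0.997, -0.072], [0.001, -0.072, 0.997], [-1.0, -0.003, 0.001]]
wrist_force: [0.2, 0.0, -0.2]
gripper_width: 0.006
time_s: 7.95
tcp_pos: [0.4746, 0.0658, 0.0725]
ee_rot: [[0.003, -0.997, -0.072], [0.001, -0.072, 0.997], [-1.0, -0.003, 0.001]]
wrist_force: [0.4, 0.2, -0.2]
gripper_width: 0.008
time_s: 8.75
tcp_pos: [0.4789, 0.0416, 0.2679]
ee_rot: [[0.013, -0.997, -0.072], [0.004, -0.072, 0.997], [-1.0, -0.014, 0.003]]
wrist_force: [0.1, 0.6, -0.2]
gripper_width: 0.002
```

View pics/wrist5.png

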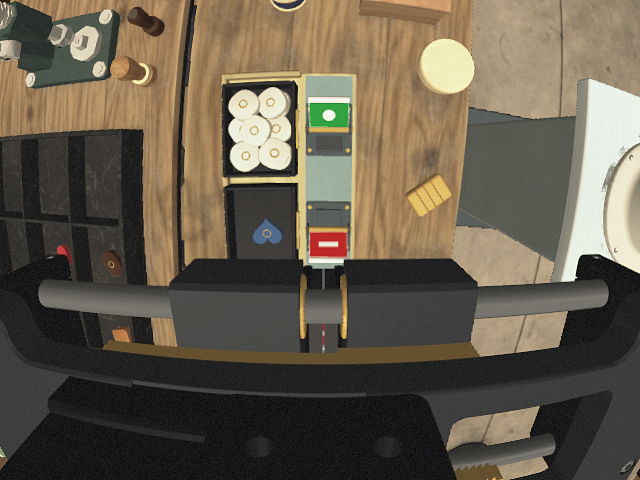

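View pics/side5.png

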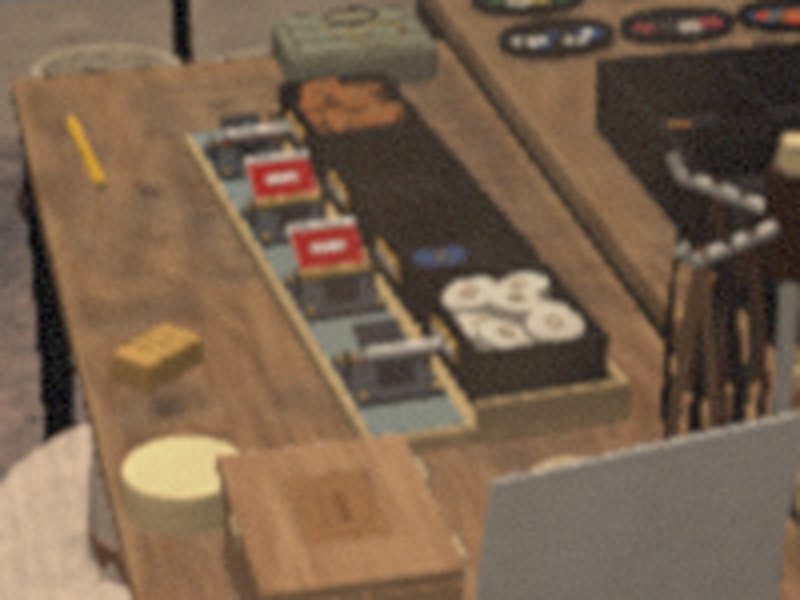

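View pics/top5.png

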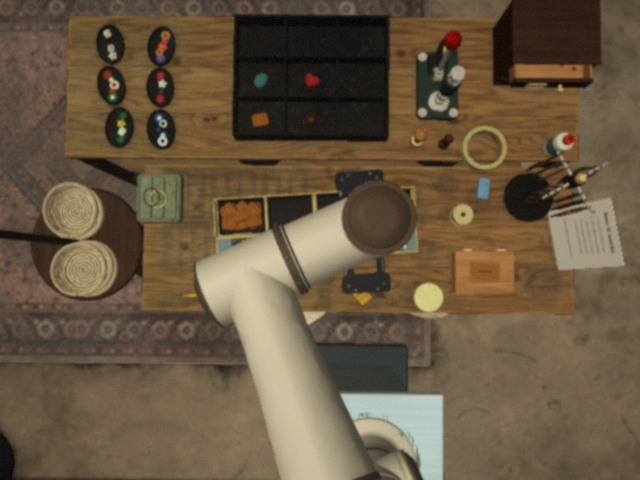

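The wrist view shows the white-charm tag green at (329,115) and the heart bin's tag red at (327,245). The side view shows the other two tags unchanged: empty bin red, leather bin as before. The heart, wax block, tin and pencil are also where they were. The arm is clear of everything, at rest and high up.

```bash
python3 -m creep '[[0,0,0,0,0],[0,0,0,0,0],[0,0,0,0,0],[0,0,0,0,0],[0,0,0,0,0],[0,0,0,0,0],[0,0,0,0,0],[0,0,0,0,0]]'; python3 -c "
from station import *
print(finish_job())"
```

```text
time_s: 9.7
tcp_pos: [0.4758, 0.0412, 0.262]
ee_rot: [[0.002, -0.997, -0.071], [0.002, -0.071, 0.997], [-1.0, -0.002, 0.001]]
wrist_force: [-0.7, 0.7, 0.4]
gripper_width: 0.004
the job is handed in; nothing more can be done
None
```

Two of the four tags were wrong. I pushed both over with shut fingers and handed the job in at 9.7 s. The white-charm bin's tag went from red to green, and the blue-heart bin's from green to red.

- **Tags already right:** I left the leather bin (green) and the empty bin (red) alone.
- **Last pictures:** The wrist view shows the two flipped tags with the correct face up. The side view shows the empty bin's tag still red. The leather bin's tag is lying as it did before, but its green face was not directly visible in that last look.
- **Other things:** The heart charm and the bystanders that could be seen looked undisturbed. The pencil was partly hidden in the last top view but unchanged in the side view.
- **Forces and clearance:** The wrist force was under 2 N at the end of every move. The arm finished clear of everything, about 0.26 m above the table.

No checks failed. The hinge and edge positions measured from the top and wrist cameras agreed within about 3 mm.

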